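# Find the loose platform bolt on the shaker and hold its splash cap open

### The job

The orbital shaker rattles because one of the three bolts of its platform is loose. First swing the magnifier lamp out of the way, over to the robot's right-hand side, so that no part of its head hangs over the shaker any more; then push down on the closed caps of the bolts, one after the other, to find the bolt that gives under the push (the other two are solid, so leave their caps shut and do not knock anything else about). Swing that bolt's sprung cap up by its tab until it stands about upright, and finish while still holding it open like that, so that a colleague can get a spanner on the bolt.

Things in the scene. Friction and masses are not known exactly. Their poses are not given: they have to be found in the camera images.
- platform (a point): centre of the top of the shaker's flat aluminium platform, 115 mm above the bench, 240 mm along its x (away from the robot) by 300 mm along its y, z up. The shaker is fixed. Three capped bolts stand on the platform: left (x -75, y +100 mm), right (x -75, y -100) and far (x +75, y 0). Which one is loose differs every time and cannot be seen.
- tab_left (a point): middle of the upright finger tab on the closed cap of the left bolt, 45 mm above the platform; axes as the platform's. The tab is 12 mm thick along y, 18 mm long along x, and reaches from the cap's flat top (28 mm above the platform) to 62 mm above it. The cap is grey, round, 42 mm across; its centre, the bolt's axis, is 10 mm nearer the robot (-x) than the tab's middle. A fixed point: it does not follow the cap.
- tab_right (a point): middle of the upright finger tab on the closed cap of the right bolt, 45 mm above the platform; axes as the platform's. The tab is 12 mm thick along y, 18 mm long along x, and reaches from the cap's flat top (28 mm above the platform) to 62 mm above it. The cap is grey, round, 42 mm across; its centre, the bolt's axis, is 10 mm nearer the robot (-x) than the tab's middle. A fixed point: it does not follow the cap.
- tab_far (a point): middle of the upright finger tab on the closed cap of the far bolt, 45 mm above the platform; axes as the platform's. The tab is 12 mm thick along y, 18 mm long along x, and reaches from the cap's flat top (28 mm above the platform) to 62 mm above it. The cap is grey, round, 42 mm across; its centre, the bolt's axis, is 10 mm nearer the robot (-x) than the tab's middle. A fixed point: it does not follow the cap.
- hinge_left (a point): middle of the hinge of the left bolt's cap, 34 mm on the robot's side (-x) of its tab and 13 mm above the platform. The hinge axis is this point's y (the platform's y): the cap's far edge rises, and the tab swings up and back towards the robot. A spring (0.05 N m shut, 0.1 N m upright) shuts the cap when it is let go.
- hinge_right (a point): middle of the hinge of the right bolt's cap, 34 mm on the robot's side (-x) of its tab and 13 mm above the platform. The hinge axis is this point's y (the platform's y): the cap's far edge rises, and the tab swings up and back towards the robot. A spring (0.05 N m shut, 0.1 N m upright) shuts the cap when it is let go.
- hinge_far (a point): middle of the hinge of the far bolt's cap, 34 mm on the robot's side (-x) of its tab and 13 mm above the platform. The hinge axis is this point's y (the platform's y): the cap's far edge rises, and the tab swings up and back towards the robot. A spring (0.05 N m shut, 0.1 N m upright) shuts the cap when it is let go.
- bolt_give (a joint): how far the loose bolt, with its washer and cap, is pushed down on its rubber bush, m: 0 at rest, 0.005 when pushed fully down, which takes about 2.5 N on the cap's tab or top; it springs back. The two solid bolts do not give at all.
- cap_loose (a joint): how far the loose bolt's cap is swung up, rad: 0 shut, 1.57 upright, 1.9 its stop
- cap_solid_1 (a joint): the same for the cap of one of the two solid bolts (shut = 0)
- cap_solid_2 (a joint): the same for the cap of the other solid bolt (shut = 0)
- lamp_head (a point): centre of the lamp's round head, a white ring 130 mm across from 260 to 290 mm above the bench with a lens in it; this point is at the arm's mid-height, 285 mm. A straight level white arm, 16 mm wide and 20 mm high, runs from it to the swing pivot, 380 mm off on the fixed upright column at the far right; the first 290 mm of arm from the pivot are bare. The pivot cap's top is 324 mm above the bench.
- plate_on_shaker: clear 24-well plate, 86 x 128 x 14 mm, loose between guides on the platform between the two near bolts; origin under its middle. Bystander.
- tube_block: small white tube block, 45 x 70 x 36 mm, loose on the platform's far left corner; origin under its middle. Bystander.
- tip_box: white and yellow pipette tip box, 82 x 122 x 63 mm, on the bench right of the shaker; origin under its middle. Bystander.
- reservoir: white trough, 62 x 137 x 36 mm, on the bench to the right of the shaker, near the robot; origin under its middle. Bystander.
- spare_plate: clear well plate, 86 x 128 x 14 mm, on the bench left of the shaker; origin under its middle. Bystander.
- spanner: steel spanner 160 mm long lying on the bench left of the shaker. Bystander.
- reagent_bottle: closed bottle, 66 mm across, 130 mm high, on the bench left of the shaker; origin under its middle. Bystander.
- beaker: glass beaker, 68 mm across, 85 mm high, on the bench left of the shaker; origin under its middle. Bystander.
- lamp_arm (a point): point on the middle line of the lamp's arm, 265 mm from the pivot and 115 mm from the centre of the head, at the arm's mid-height (285 mm); the arm's top is 10 mm above it. The arm swings level about the column and is stiff (0.45 N m, 1.7 N here): pushed sideways, it stays where it is left. It stops 0.5 rad past pointing straight towards the robot's side (-x).

How it is judged:
By the outcome, as a careful person would: the job done as asked, in the order asked, and still so for the second after the job is handed in, while the arm keeps its last pose, push and grip.
It also fails if it takes over 67 s, if anything falls off the work surface, if the arm or the gripper's body presses on something with over 40 N, if the wrist force passes 120 N, or if a joint passes its speed limit or range.

### The arm

A 6-joint arm with a two-finger parallel gripper is mounted at the origin on the work surface. World frame = base frame: x ahead of the robot, y to its left, z up, the work surface at z = 0. Lengths are in m, angles in rad, forces in N, time in s.
With the tool pointing down it reaches from about 0.325 to 1 m from the base axis. Payload 5.1 kg.
Tool frame: the origin (TCP) lies at the very end of the fingers, on their centre line; the grasp point (between the pads) lies 19 mm behind it; z points along the fingers, y is the line along which they close (so a half turn about z gives the same grasp; the last joint's range is limited). The gripper opens to 85 mm and grips with 20 to 120 N. Pads are 22 mm wide; open, the fingers measure 114 mm over their backs; the gripper's body (76 mm by 85 mm) begins 54 mm behind the grasp point. The pads swing forward as they close: fully open they stand 13 mm farther back than shut.
Start: joints at [-1.301, 0.124, 1.65, -0, 1.367, -0.083], TCP at [0.225, -0.61, 0.231] pointing down, gripper open.
Joint ranges: [-2.61, 2.61], [-1.02, 2.33], [0.03, 2.71], [-1.35, 4.49], [0.32, 2.68], [-2.91, 2.91]. Speed limits (rad/s): [2.57, 2.57, 3.14, 3.14, 3.14, 3.14].

### API

Orientations are given as a 3x3 rotation matrix whose columns are the frame's x, y, z axes.
In Python, from plant import * gives the robot as it stands.
- The arm moves only by the tool play_rows, never from a script. Its argument "motion" is one flat list of numbers, 4 for each row, row after row: the shift along the world's x, y, z in mm, then the turn about the world's z in rad. In form: [x, y, z, yaw, x, y, z, yaw, ...]. A call has 1 to 20 rows; each row shifts and turns the commanded pose from where the row before left it; what a row does not reach is not made up. A row lasts 1/10 s, in which the tool goes at most 50 mm and 8.59 degrees, less where a joint would pass 70% of its speed; a pose out of reach is approached as far as the arm can. A call with a gripper value outside its range is refused whole. "hand" is the opening, from -1 (shut) to 1 (fully open), so that 0 is half open, set as the call begins (left out, the last holds). The fingers move at their own pace and stop on an object; "force" is the grip in N (left out, the last holds). Time passes only in rows, so rows that do not move let the fingers close. It gives the time, the measured TCP pose, the force, the opening and the grip force at its end, in the units of the state.
- get_obs(): the state, without advancing time (a new reading comes with each control period).
- capture(name): name is "scene" or "top" or "wrist"; returns the picture (420x560x3 uint8, blue, green, red); there is no depth.
- camera_model(name): a dict with "fx", "fy", "cx", "cy" (pixels), "world_to_cam" (4x4, takes a point from world to camera coordinates); the wrist camera has in their place "T_tool_cam" (4x4, takes a point from camera to tool coordinates, whose origin is the TCP and whose axes are the flange's). Camera axes: x right, y up, looking along -z (the intrinsics and any distortion apply to the point x, -y, -z); pixel columns grow to the right and rows downward; lengths in m; the calibration is good to about 2 mm. The wrist camera is an equidistant fisheye: a pixel r from the principal point sees the ray r / f radians off the axis. A picture is of the moment at which its call begins: read the wrist's pose just before it. camera_model takes no time and is no camera call.
- finish_job(): hands the job in; it is judged then, once.
The state is a dict: "t": time; "joint_pos": joint angles; "joint_vel": joint speeds; "joint_efforts": joint torques, N m; "eef_pos": TCP position; "orientation": TCP orientation; "force": force on the tool from outside, world axes, zero at the start; "ft_torque": the same for the moment, N m; "finger_gap": finger opening in m; "gripper_force": force on a finger pad.
Only numpy, scipy, OpenCV 4.12 (cv2) and the standard library are available. Lean on these libraries where they do the work, as an engineer would, in place of code of your own. Each camera call takes 0.05 s, during which the arm holds its last target. There are 200 camera calls.

## Working session

There is one attempt and no reset: what is moved stays moved. The work goes in short steps, Python scripts to look and compute and a tool call to move; the robot and the scene stay as the last step left them, time stands still between calls to the robot, and variables do not carry over. Pictures are saved under pics/ and viewed, at most 10 in all, crops included, and the job is handed in when it is done.

Besides the shell and the picture viewer there is one more tool, called after "Request:" as a command line: name --argument value ..., lists and objects as JSON in quotes. play_rows: Moves the arm, as the interface text tells. Its arguments: {"type":"object","properties":{"motion":{"type":"array"},"hand":{"type":"number"},"force":{"type":"number"}},"required":["motion"]}

```bash
ls; mkdir -p pics
python3 - <<'E'
from plant import *
import cv2,numpy as np
o=get_obs();print(o)
for n in("scene","top"):
    im=capture(n);cv2.imwrite(f"pics/{n}0.png",im);m=camera_model(n);print(n,m)
print(camera_model("wrist"))
E
```

```text
pics
{'t': 0.0, 'joint_pos': array([-1.30060649e+00,  1.24517231e-01,  1.65171644e+00,  1.47167192e-06,
        1.36752353e+00, -8.25809498e-02]), 'joint_vel': array([ 0.00096652, -0.00064948,  0.0006551 , -0.00094024,  0.00013232,
       -0.00151729]), 'joint_efforts': array([ 2.13140578e-03, -4.23615396e+01, -3.65445936e+01,  5.95565189e-05,
        6.96549032e-03, -8.89163942e-06]), 'eef_pos': array([ 0.22438892, -0.60936297,  0.23002011]), 'orientation': array([[ 9.38419167e-01,  3.45498386e-01, -5.76358839e-04],
       [ 3.45498819e-01, -9.38416865e-01,  2.08639952e-03],
       [ 1.79982810e-04, -2.15704860e-03, -9.99997657e-01]]), 'force': array([-0.14360159,  0.22320353,  0.91246225]), 'ft_torque': array([ 0.06660672,  0.00994759, -0.03631839]), 'gripper_force': 0.0, 'finger_gap': 0.08500085582701797}
scene {'fx': 410.8003877494193, 'fy': 410.8003877494193, 'cx': 273.92852337638357, 'cy': 209.33185617707392, 'world_to_cam': array([[ 0.54373637,  0.83910395, -0.01597858, -0.31307812],
       [-0.63798572,  0.42563248,  0.64172518,  0.19845948],
       [ 0.54527514, -0.33873522,
[... 219 characters left out ...]
([[ 0.0052158 , -0.99978041,  0.0202961 ,  0.04713043],
       [ 0.99389388,  0.00741999,  0.11009045, -0.53596885],
       [-0.11021687,  0.01959796,  0.99371433, -1.50017207],
       [ 0.        ,  0.        ,  0.        ,  1.        ]])}
{'fx': 325.19226210127806, 'fy': 325.19226210127806, 'cx': 277.7428040110989, 'cy': 211.46689745122328, 'T_tool_cam': array([[-5.57692309e-04,  9.58433257e-01,  2.85316281e-01,
         7.20216292e-02],
       [ 9.99999277e-01,  2.30484450e-04,  1.18040212e-03,
         1.19211262e-04],
       [ 1.06557568e-03,  2.85316733e-01, -9.58432693e-01,
        -1.43005831e-01],
       [ 0.00000000e+00,  0.00000000e+00,  0.00000000e+00,
         1.00000000e+00]])}
```

View pics/scene0.png

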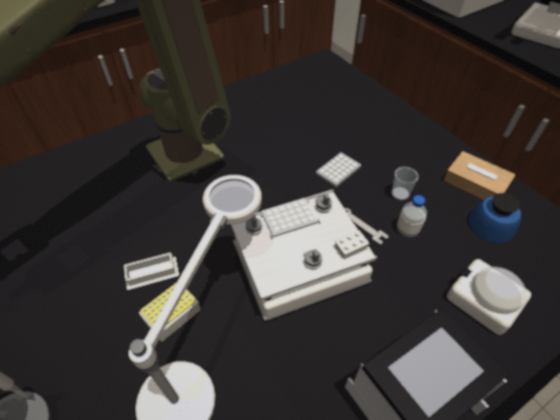

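View pics/top0.png

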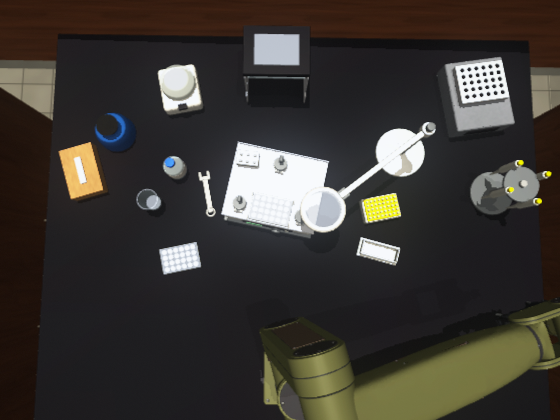

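The scene view shows the lamp head at (232,198), its pivot at (142,350), and the caps near (253,222), (324,202) and (314,258). In the top view the head is at (322,210), the pivot at (429,129), and the caps at (239,202) and (281,162). The right cap is hidden under the head there.

```bash
cat > h.py <<'E'
import numpy as np,cv2
from plant import *
def ray(n,u,v,pose=None):
    m=camera_model(n)
    if n=="wrist":
        p,R=pose; d=np.array([u-m["cx"],v-m["cy"]]);r=np.hypot(*d);th=r/m["fx"]
        c=np.array([d[0]/r*np.sin(th),-d[1]/r*np.sin(th),-np.cos(th)])
        T=m["T_tool_cam"];return p+R@T[:3,3],R@T[:3,:3]@c
    W=m["world_to_cam"];c=np.array([(u-m["cx"])/m["fx"],-(v-m["cy"])/m["fy"],-1])
    R=W[:3,:3];d=R.T@c;return -R.T@W[:3,3],d/np.linalg.norm(d)
def plane(r,z): return r[0]+r[1]*(z-r[0][2])/r[1][2]
def tri(rs):
    A=0;b=0
    for o,d in rs:
        P=np.eye(3)-np.outer(d,d);A=A+P;b=b+P@o
    x=np.linalg.solve(A,b);return x,[np.linalg.norm((np.eye(3)-np.outer(d,d))@(x-o)) for o,d in rs]
def proj(n,X,pose=None):
    m=camera_model(n)
    if n=="wrist":
        p,R=pose;T=m["T_tool_cam"];c=T[:3,:3].T@(R.T@(np.asarray(X)-p)-T[:3,3])
        r=np.hypot(c[0],c[1]);th=np.arctan2(r,-c[2]);return np.array([m["cx"]+m["fx"]*th*c[0]/r,m["cy"]-m["fx"]*th*c[1]/r])
    c=(m["world_to_cam"]@np.append(X,1))[:3];return np.array([m["cx"]-m["fx"]*c[0]/c[2],m["cy"]+m["fy"]*c[1]/c[2]])
E
python3 - <<'E'
from h import *
np.set_printoptions(precision=4,suppress=True)
T=cv2.imread("pics/top0.png");S=cv2.imread("pics/scene0.png")
for k,s,t in[("head",(232,198),(322,210)),("pivot",(140,347),(429,129)),("left",(324,202),(239,202)),("far",(314,257),(281,162))]:
    print(k,tri([ray("scene",*s),ray("top",*t)]))
# platform mask, top
g=cv2.cvtColor(T,cv2.COLOR_BGR2GRAY);m=(g>110).astype(np.uint8);m[:,:215]=0
for c in[(238,145),(328,160),(313,236),(223,218)]: print(plane(ray("top",*c),.115))
for c in[(330,193),(373,257),(266,303)]: print("s",plane(ray("scene",*c),.115))
a=cv2.resize(T[130:250,200:360],(800,600),interpolation=cv2.INTER_CUBIC)
b=cv2.resize(S[170:320,180:380],(800,600),interpolation=cv2.INTER_CUBIC)
cv2.imwrite("pics/a.png",a);cv2.imwrite("pics/b.png",b)
E
```

```text
head (array([ 0.5058, -0.063 ,  0.2754]), [np.float64(0.00032078881920502165), np.float64(0.00032078881920494955)])
pivot (array([ 0.7356, -0.3632,  0.308 ]), [np.float64(0.0013690232066658529), np.float64(0.0013690232066659036)])
left (array([0.5438, 0.182 , 0.1411]), [np.float64(0.00048694153397094755), np.float64(0.0004869415339709939)])
far (array([0.6719, 0.0523, 0.147 ]), [np.float64(0.001623259673423233), np.float64(0.0016232596734233056)])
[0.7325 0.1896 0.115 ]
[ 0.6859 -0.1017  0.115 ]
[ 0.44   -0.0524  0.115 ]
[0.4953 0.2334 0.115 ]
s [0.5099 0.2322 0.115 ]
s [0.7371 0.1889 0.115 ]
s [ 0.6968 -0.0978  0.115 ]
```

View pics/a.png

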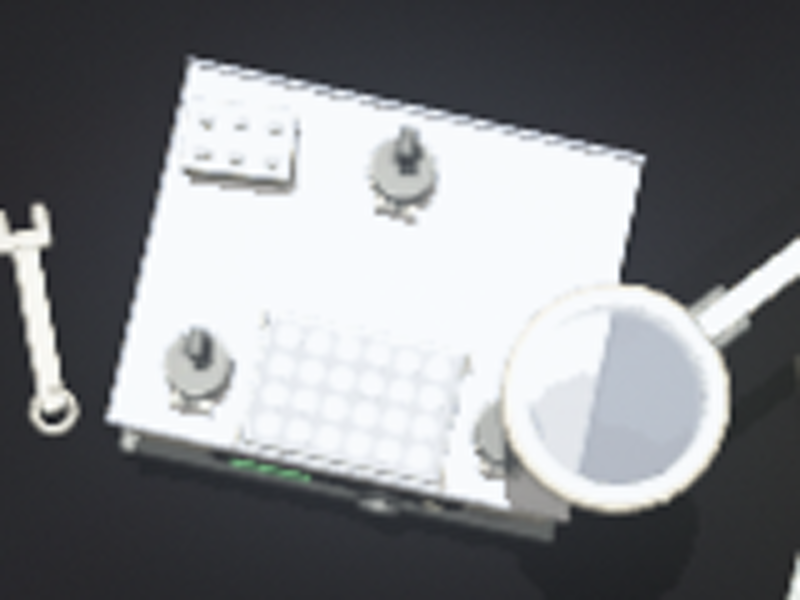

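View pics/b.png

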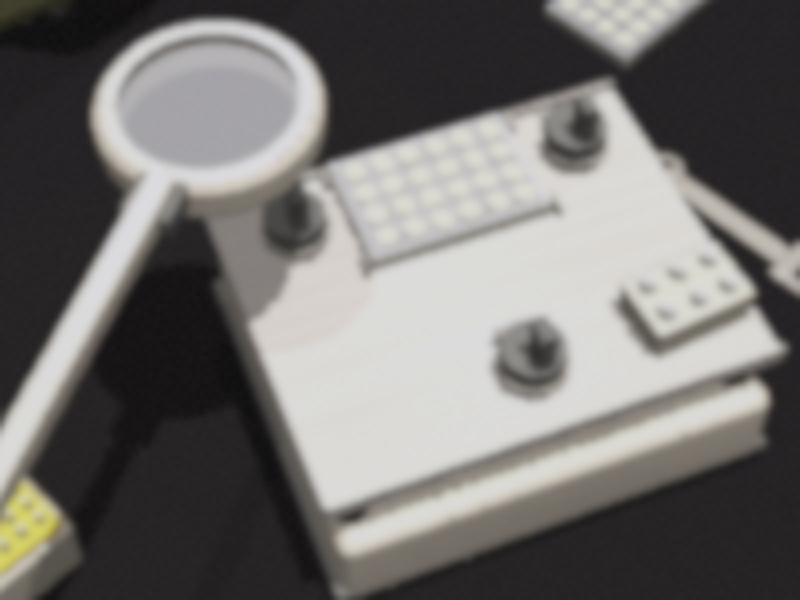

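The crops show all three caps. Tab tops are at (240,197) and (281,156) in top, and at (327,195), (317,252) and (254,215) in scene. The lamp head covers the right cap from above.

Run:
```python
from h import *
np.set_printoptions(precision=4,suppress=True)
for c in[(237.6,141.6),(328.6,161.4),(221.4,214.4)]: print(plane(ray("top",*c),.115))
for c in[(376.7,257),(263.7,299),(333,190.7)]: print("s",plane(ray("scene",*c),.115))
l=tri([ray("scene",326.7,195.5),ray("top",240,197)]);f=tri([ray("scene",316.7,252),ray("top",281.4,156)])
print(l,f)
l0=plane(ray("top",239.6,206),.143);f0=plane(ray("top",281,167),.143);print(l0,f0,plane(ray("scene",254.2,215.5),.177))
# fit platform yaw from far edge
a=plane(ray("top",237.6,141.6),.115);b=plane(ray("top",328.6,161.4),.115);d=a-b;yaw=np.arctan2(-d[0],d[1]);print("yaw",yaw,np.hypot(*d[:2]))
d=f[0]-l[0];print("yaw2",np.arctan2(d[1],d[0])-np.arctan2(-100,150),np.hypot(*d[:2]))
yaw=yaw
R=np.array([[np.cos(yaw),-np.sin(yaw)],[np.sin(yaw),np.cos(yaw)]])
c1=l[0][:2]-R@[-.065,.1];c2=f[0][:2]-R@[.085,0];c3=l0[:2]-R@[-.075,.1];c4=f0[:2]-R@[.075,0];print(c1,c2,c3,c4)
```

```text
[0.7437 0.191  0.115 ]
[ 0.6813 -0.1036  0.115 ]
[0.5067 0.2387 0.115 ]
s [0.7421 0.1965 0.115 ]
s [ 0.6853 -0.0968  0.115 ]
s [0.5077 0.2446 0.115 ]
(array([0.5549, 0.1773, 0.1802]), [np.float64(0.0014876156310867001), np.float64(0.001487615631086728)]) (array([0.6824, 0.051 , 0.1824]), [np.float64(0.0005247938533596311), np.float64(0.0005247938533595295)])
[0.5308 0.1794 0.143 ] [0.6557 0.0508 0.143 ] [ 0.5064 -0.0103  0.177 ]
yaw -0.20856609841873477 0.30118719512513564
yaw2 -0.19258354373137787 0.17943728371304593
[0.5978 0.066 ] [0.5992 0.0686] [0.5834 0.0661] [0.5824 0.0663]
```

Request:
play_rows --motion '[0,0,32,0,0,0,34,0,0,0,34,0,0,0,30,0,20,22,0,-0.07,26,30,0,-0.07,26,30,0,-0.07,26,30,0,-0.07,26,30,0,-0.07,26,30,0,-0.07,26,30,0,-0.07,26,30,0,-0.065,26,30,0,0,26,30,0,0,26,30,0,0,26,30,0,0,26,30,0,0,26,30,0,0,14,17,0,0,0,0,0,0]' --hand 1

```text
t: 2.1
eef_pos: [0.5977, -0.1785, 0.3602]
orientation: [[0.98, -0.197, -0.001], [-0.197, -0.98, 0.001], [-0.002, -0.001, -1.0]]
force: [-0.2, -1.0, -0.0]
finger_gap: 0.0855
gripper_force: 0.0
```

Run:
```python
from h import *
o=get_obs();print(o["eef_pos"],o["orientation"][:,1],o["joint_pos"],o["force"])
cv2.imwrite("pics/w1.png",capture("wrist"))
pose=(o["eef_pos"],o["orientation"])
for X in[(.7356,-.363,.324),(.506,-.063,.29),(.596,-.18,.295)]:print(proj("wrist",X,pose))
```

```text
[ 0.59770116 -0.17850596  0.36015257] [-1.96996752e-01 -9.80403747e-01 -8.79212447e-04] [-3.76511456e-01  1.91793969e-02  1.54748227e+00  5.79842638e-04
  1.57667156e+00  1.39258084e+00] [-0.18581835 -0.98684926 -0.04004357]
[507.94305228  -8.19040711]
[168.83141909 344.18786274]
[280.23394949 227.48730386]
```

View pics/w1.png

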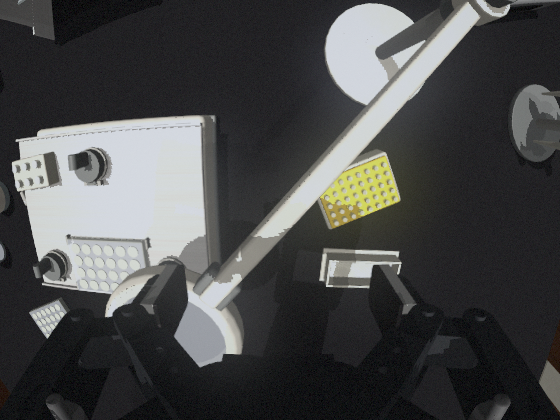

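The wrist view shows the lamp arm passing through about (280,227), as predicted, so the open fingers straddle it.

Request:
play_rows --motion '[0,0,-25,0,0,0,-30,0,0,0,-30,0,0,0,-20,0,0,0,0,0,-10,-9,0,0,-10,-9,0,0,-10,-9,0,0,-8,-10,0,0,-8,-11,0,0,-8,-11,0,0,-7,-12,0,0,-6,-12,0,0,-6,-12,0,0,-4,-13,0,0,-4,-13,0,0,-4,-13,0,0]'

```text
t: 3.85
eef_pos: [0.5111, -0.3161, 0.2561]
orientation: [[0.98, -0.201, -0.001], [-0.201, -0.98, 0.0], [-0.001, -0.0, -1.0]]
force: [-1.1, 2.9, -0.7]
finger_gap: 0.0852
gripper_force: 1.2
```

Request:
play_rows --motion '[-2,-12,0,0,-2,-12,0,0,0,-12,0,0,0,0,0,0,0,4,0,0,0,4,0,0,0,0,30,0,0,0,35,0,0,0,30,0,0,0,0,0]'

```text
t: 4.85
eef_pos: [0.5093, -0.3434, 0.3583]
orientation: [[0.98, -0.2, 0.009], [-0.2, -0.98, -0.007], [0.01, 0.005, -1.0]]
force: [0.3, -0.1, 1.5]
finger_gap: 0.0854
gripper_force: 0.0
```

Run:
```python
from h import *
o=get_obs();print(o["eef_pos"],o["force"],o["t"])
cv2.imwrite("pics/s2.png",np.hstack([capture("top")[100:300,150:510],capture("scene")[150:350,100:500]]))
```

```text
[ 0.50928528 -0.34336607  0.35825597] [ 0.2951696  -0.11112546  1.54210307] 4.85
```

View pics/s2.png

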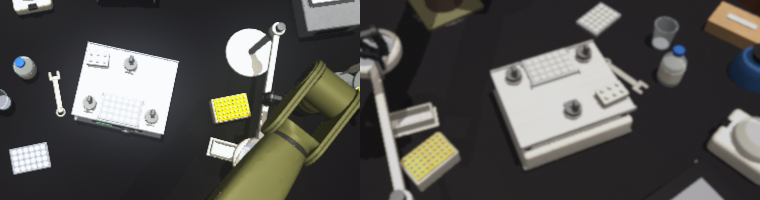

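The lamp head now hangs far to the right, at about (245,150) in the crop. All three caps are clear of it.

Request:
play_rows --motion '[0,20,0,0,0,30,0,0,0,35,0,0,0,35,0,0,0,35,0,0,0,35,0,0,0,35,0,0,0,35,0,0,0,35,0,0,0,20,0,0,0,10,0,0,0,0,-20,0,0,0,-30,0,0,0,-20,0,0,0,0,0,0,0,0,0]' --hand -1

```text
t: 6.55
eef_pos: [0.5071, -0.0179, 0.2807]
orientation: [[0.98, -0.201, -0.002], [-0.201, -0.98, 0.0], [-0.002, 0.0, -1.0]]
force: [0.4, -0.5, 0.3]
finger_gap: -0.0001
gripper_force: 0.0
```

Run:
```python
from h import *
o=get_obs();print(o["eef_pos"],o["orientation"],o["force"],o["finger_gap"])
np.savez("w3.npz",p=o["eef_pos"],R=o["orientation"]);cv2.imwrite("pics/w3.png",capture("wrist"))
cv2.imwrite("pics/t3.png",capture("top"))
pose=(o["eef_pos"],o["orientation"])
for X in[(.511,-.016,.177),(.5515,.18,.177),(.678,.052,.177)]:print(proj("wrist",X,pose),proj("top",X))
```

```text
[ 0.50708025 -0.01793387  0.28072476] [[ 9.79575470e-01 -2.01070221e-01 -1.63210049e-03]
 [-2.01070117e-01 -9.79576825e-01  2.29536086e-04]
 [-1.64492069e-03  1.03318717e-04 -9.99998642e-01]] [ 0.37838214 -0.48012776  0.34483976] -0.00012812955488135223
[274.13838355 205.32654391] [302.88921933 211.62155768]
[ 59.81214974 206.0846423 ] [238.75407844 197.95734921]
[147.19743462  23.59591468] [280.88414431 157.68920381]
```

View pics/w3.png

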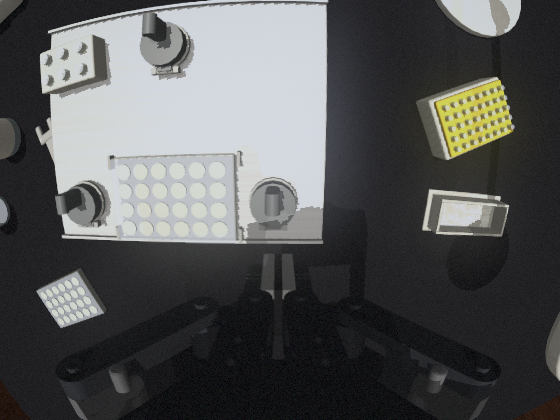

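The wrist view puts the tab tops at about (272,203) right, (62,203) left and (150,22) far. That is within about 3 px of prediction. Now the push test on the right bolt.

Request:
play_rows --motion '[4,2,-25,0,0,0,-35,0,0,0,-25,0,0,0,-10,0,0,0,-3,0,0,0,-3,0,0,0,-2,0,0,0,-2,0,0,0,0,0,0,0,0,0]'

```text
t: 7.65
eef_pos: [0.512, -0.016, 0.177]
orientation: [[0.98, -0.201, 0.001], [-0.201, -0.98, -0.0], [0.001, -0.0, -1.0]]
force: [-0.2, -0.2, 1.9]
finger_gap: -0.0001
gripper_force: 0.5
```

Request:
play_rows --motion '[0,0,-1,0,0,0,-1,0,0,0,0,0,0,0,0,0]'

```text
t: 8.05
eef_pos: [0.5124, -0.0161, 0.1767]
orientation: [[0.98, -0.201, 0.002], [-0.201, -0.98, -0.0], [0.002, -0.0, -1.0]]
force: [-1.6, 0.2, 9.1]
finger_gap: -0.0001
gripper_force: 4.1
```

Right is solid (9 N with no give). On to the left bolt.

Request:
play_rows --motion '[0,0,10,0,0,0,25,0,4,20,20,0,8,35,0,0,8,40,0,0,8,40,0,0,8,40,0,0,5,20,0,0,0,0,-20,0,0,0,-22,0,0,0,-4,0,0,0,-3,0,0,0,-2,0,0,0,-2,0,0,0,0,0,0,0,0,0]'

```text
t: 9.65
eef_pos: [0.5529, 0.179, 0.1771]
orientation: [[0.98, -0.201, 0.001], [-0.201, -0.98, 0.0], [0.001, -0.0, -1.0]]
force: [0.5, 0.1, 1.1]
finger_gap: 0.0003
gripper_force: 0.3
```

Request:
play_rows --motion '[0,0,-1,0,0,0,-1,0,0,0,0,0,0,0,0,0]'

```text
t: 10.05
eef_pos: [0.5529, 0.179, 0.1747]
orientation: [[0.98, -0.201, 0.001], [-0.201, -0.98, -0.0], [0.001, -0.0, -1.0]]
force: [0.4, -0.1, 1.9]
finger_gap: -0.0001
gripper_force: 0.8
```

Request:
play_rows --motion '[0,0,-1,0,0,0,-1,0,0,0,0,0,0,0,0,0]'

```text
t: 10.45
eef_pos: [0.5528, 0.179, 0.1725]
orientation: [[0.98, -0.201, 0.001], [-0.201, -0.98, 0.0], [0.001, -0.0, -1.0]]
force: [0.4, -0.6, 1.7]
finger_gap: 0.0002
gripper_force: 1.1
```

Left gives 4.5 mm at under 2 N, so it is the loose bolt. Now lift off, open the hand, straddle the tab and grip it.

Request:
play_rows --motion '[0,0,5,0,0,0,10,0,0,0,15,0]'

```text
t: 10.75
eef_pos: [0.5516, 0.1789, 0.2019]
orientation: [[0.98, -0.201, -0.003], [-0.201, -0.98, -0.0], [-0.003, 0.001, -1.0]]
force: [-0.7, 0.3, -0.2]
finger_gap: 0.0
gripper_force: 0.0
```

Request:
play_rows --motion '[1,-1,0,0,0,0,0,0,0,0,0,0,0,0,0,0,0,0,0,0,0,0,0,0,0,0,-15,0,0,0,-15,0,0,0,-10,0,0,0,-9,0,0,0,0,0,0,0,0,0]' --hand 0.1

```text
t: 11.95
eef_pos: [0.5535, 0.178, 0.153]
orientation: [[0.98, -0.201, -0.0], [-0.201, -0.98, -0.0], [-0.0, 0.0, -1.0]]
force: [0.8, 0.5, 0.2]
finger_gap: 0.0473
gripper_force: 0.0
```

Run:
```python
from h import *
o=get_obs();print(o["eef_pos"],o["force"],o["finger_gap"])
im=capture("wrist");cv2.imwrite("pics/w4.png",cv2.resize(im[150:350,150:400],(750,600)))
cv2.imwrite("pics/w4f.png",im)
print(proj("wrist",(.554,.178,.177),(o["eef_pos"],o["orientation"])))
```

```text
[0.55350859 0.17802501 0.1530056 ] [0.81471544 0.53765765 0.24463793] 0.04729952707525896
[277.03355657 293.50469843]
```

View pics/w4.png

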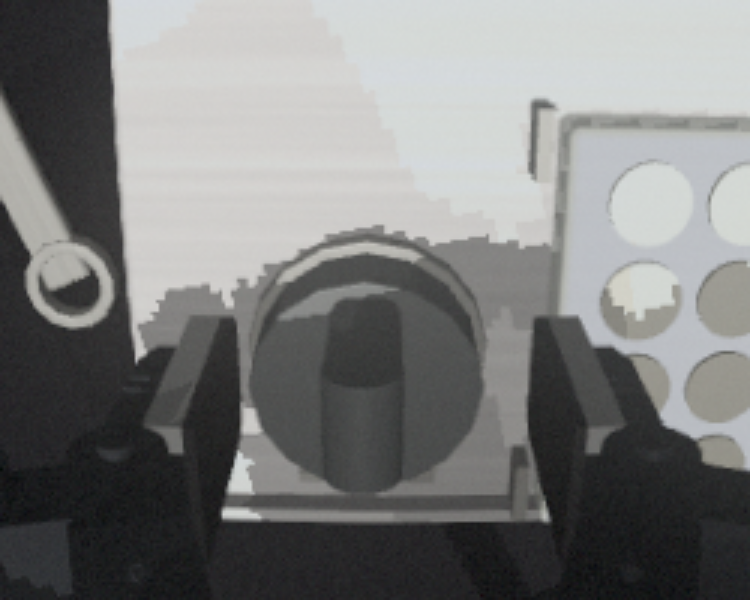

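The tab's top face is centred at about (271,296), against a predicted (277,293). So I shift about 2.5 mm to +y and close.

Request:
play_rows --motion '[0.5,2.5,0,0,0,0,0,0,0,0,0,0]'

```text
t: 12.3
eef_pos: [0.5544, 0.1807, 0.1539]
orientation: [[0.98, -0.201, 0.001], [-0.201, -0.98, 0.0], [0.001, -0.0, -1.0]]
force: [-0.8, -0.2, -1.1]
finger_gap: 0.047
gripper_force: 0.0
```

Request:
play_rows --motion '[0,0,0,0,0,0,0,0,0,0,0,0,0,0,0,0,0,0,0,0,0,0,0,0,0,0,0,0,0,0,0,0]' --hand -1 --force 25

```text
t: 13.1
eef_pos: [0.5542, 0.1809, 0.1535]
orientation: [[0.98, -0.201, 0.0], [-0.201, -0.98, 0.001], [0.0, -0.001, -1.0]]
force: [1.3, 3.6, 0.7]
finger_gap: 0.0113
gripper_force: 29.0
```

Run:
```python
import numpy as np
u,h=34,37
th=np.radians(np.arange(0,91,6))
P=np.c_[u*np.cos(th)-h*np.sin(th),u*np.sin(th)+h*np.cos(th)]
d=np.diff(P,axis=0)
for r in d: print(np.round([r[0]*.98,-r[0]*.2,r[1]],1))
```

```text
[-4.   0.8  3.4]
[-4.3  0.9  2.9]
[-4.6  0.9  2.4]
[-4.8  1.   1.9]
[-5.   1.   1.4]
[-5.1  1.   0.9]
[-5.1  1.   0.3]
[-5.1  1.1 -0.2]
[-5.1  1.  -0.8]
[-5.   1.  -1.3]
[-4.8  1.  -1.8]
[-4.6  0.9 -2.3]
[-4.4  0.9 -2.8]
[-4.   0.8 -3.3]
[-3.7  0.8 -3.7]
```

Request:
play_rows --motion '[-4,0.8,3.4,0,-4.3,0.9,2.9,0,-4.6,0.9,2.4,0,-4.8,1,1.9,0,-5,1,1.4,0,0,0,0,0,0,0,0,0]'

```text
t: 13.8
eef_pos: [0.5321, 0.1854, 0.1652]
orientation: [[0.98, -0.201, 0.003], [-0.201, -0.98, 0.001], [0.003, -0.001, -1.0]]
force: [4.7, 4.8, -2.5]
finger_gap: 0.0114
gripper_force: 27.1
```

Request:
play_rows --motion '[-5.1,1,0.9,0,-5.1,1,0.3,0,-5.1,1.1,-0.2,0,-5.1,1,-0.8,0,-5,1,-1.3,0,0,0,0,0,0,0,0,0]'

```text
t: 14.5
eef_pos: [0.508, 0.1904, 0.1657]
orientation: [[0.98, -0.201, 0.006], [-0.201, -0.98, 0.001], [0.006, -0.002, -1.0]]
force: [5.3, 2.2, 1.1]
finger_gap: 0.0113
gripper_force: 26.6
```

Request:
play_rows --motion '[-4.8,1,-1.8,0,-4.6,0.9,-2.3,0,-4.4,0.9,-2.8,0,-4,0.8,-3.3,0,-3.7,0.8,-3.7,0,0,0,0,0,0,0,0,0]'

```text
t: 15.2
eef_pos: [0.4865, 0.195, 0.1528]
orientation: [[0.98, -0.2, 0.006], [-0.2, -0.98, 0.001], [0.006, -0.002, -1.0]]
force: [2.2, 3.0, 5.1]
finger_gap: 0.0114
gripper_force: 26.7
```

Run:
```python
from h import *
o=get_obs();print(o["eef_pos"],o["force"],o["finger_gap"])
a=cv2.resize(capture("wrist")[150:350,150:400],(375,300));s=cv2.resize(capture("scene")[150:270,250:400],(375,300),interpolation=cv2.INTER_CUBIC)
cv2.imwrite("pics/w5.png",np.hstack([a,s]))
```

```text
[0.48651145 0.1949919  0.15280905] [2.20250139 3.04795959 5.07713683] 0.01144849894574384
```

View pics/w5.png

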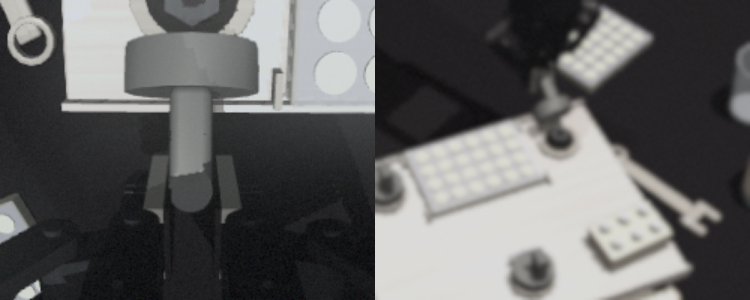

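The cap stands upright in the pads, with the bolt's hex exposed. I let it settle and then hand in.

Request:
play_rows --motion '[-1.5,0.3,0.5,0,0,0,0,0,0,0,0,0,0,0,0,0,0,0,0,0]'

```text
t: 15.8
eef_pos: [0.4853, 0.1951, 0.1525]
orientation: [[0.98, -0.201, 0.007], [-0.201, -0.98, 0.001], [0.006, -0.002, -1.0]]
force: [5.3, 3.6, 2.4]
finger_gap: 0.0114
gripper_force: 26.2
```

```bash
python3 -c "
from plant import *
o=get_obs();print(o['eef_pos'],o['force'],o['finger_gap']);print(finish_job())"
```

```text
[0.48529216 0.19511039 0.15254112] [5.29862489 3.60816256 2.41944751] 0.011391777835775786
the job is handed in; nothing more can be done
None
```

The job is handed in at about 16 s: the lamp is swung clear to the right, the left bolt is the loose one (it gave about 4.5 mm under 2 N; the right was solid, and the far one was not pushed once the left gave), and the arm is still holding the left cap about upright.

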